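# Flip the sprung length stop over centre, press it home, butt the board against it

### The job

Set up the cutting fence for the next cut: push the sprung flip stop, now parked leaning back behind the fence, forward past its over-centre point so that it snaps over to the front, then press its arm down solidly home on its rest, leaning on it for a moment with about 18 N so that it seats. Then slide the loose board along the bed, flat and straight along the fence, until the end next to the stop butts against the stop's blade, press it there for a moment with about 18 N too, and take the hand away. Feel your way: each of these two presses must reach 12 N, but the stop never takes more than 25 N from the hand or the board. Leave the other things on the bench where they are.

Things in the scene. Friction and masses are not known exactly. Their poses are not given: they have to be found in the camera images.
- fence: Fixed cutting fence. Its frame: origin on the bed's underside, 17 mm above the bench, x from the open front to the fence, y along the fence away from the stop, z up. In mm in it: plywood bed x -70..65, y -170..210, top z = 12; aluminium fence bar front face x = 35, back x = 47, top z = 50, y -170..160; stop carriage on the bar at y = -120. Place and yaw vary; it never moves under load.
- fence_hinge (a point): Centre of the flip stop's hinge over the fence bar, at (52, -120, 62) mm in the fence's frame; the hinge axis runs along y. A spring holds the stop on either side: pushed level near its end, the arm resists with up to 8 N (15 N for a moment if it sticks on the finger) and springs back if let go early. The angle past which it runs over by itself, 1.0 to 1.35 rad, varies and cannot be seen.
- flip_stop (a joint): Hinge angle, rad: 0 = parked, arm leaning 0.61 back (+x) of upright; 0.61 upright; 2.18 home, arm level towards the open front (-x), on its hard rest (above 2.155 is home; some 20 N per mm). Past its dead centre it runs over by itself in about half a second, but friction stops it 0.05 to 0.35 rad short of home; pressed down with a few N at its end it goes on, and stays.
- stop_end (a point): On the arm's back face (upper face when home), on its midline, 92 mm from the hinge, centre of its round end (radius 12 mm); home: (-40, -120, 70) mm in the fence's frame. Steel arm 24 mm wide along the fence, 8 mm thick, reaching 104 mm from the hinge; the back face lies 8 mm off the hinge axis, the front face on it.
- stop_face (a point): On the blade's face that the board butts against (facing +y of the fence). The blade is a plate 8 mm thick along the fence, 20 to 66 mm from the hinge, hanging 46 mm below the arm; home it ends 4 mm above the bed and this point is at (9, -116, 22) mm in the fence's frame.
- board: Loose wooden board 60 x 210 x 16 mm (x, y, z), 0.10 to 0.18 kg, flat on the bed, 1 to 3 cm off the fence bar and 4 to 12 cm short of the stop. Origin: centre of its underside; y along it, away from the stop. Right at (5, -11, 12) mm in the fence's frame. Too near the bar to be gripped across; push its edges with closed fingertips; it slides at 1 to 2 N.
- board_tip (a point): Centre of the board's end face next to the stop, 8 mm above its underside. When right it is at y = -116 mm in the fence's frame.
- parts_box: Bystander, loose: small closed parts carton, 66x110x30 mm. Origin: centre of its underside.
- masking_tape: Bystander, loose: roll of cream masking tape lying flat, 97 mm across, 38 mm high. Origin: centre of its underside.
- wax_tin: Bystander, loose: round closed tin, 69 mm across, 52 mm high. Origin: centre of its underside.
- sanding_block: Bystander, loose: sanding block, 63x110x31 mm. Origin: centre of its underside.
- mug_1: Bystander, loose: white mug, 78x111x89 mm. Origin: centre of its underside.
- nail_tin: Bystander, loose: round closed tin, 69 mm across, 75 mm high. Origin: centre of its underside.

How it is judged (in metres and radians):
On the way, in this order (a step that is already met when the one before it is completed fails the run):
1. the flip stop has been pushed past its over-centre point and has snapped over to the front (value of joint flip_stop above 1.55 rad), for 0.2 s.
2. the flip stop is pressed home on its rest with at least 12 N, before the board is brought to it (value of joint flip_stop above 2.155 rad and contact force between the fingers and flip_stop above 12 N and y of board_tip in the frame of fence above -0.096 m), for 0.2 s.
3. the board is pressed against the blade of the stop with at least 12 N (value of joint flip_stop above 2.155 rad and contact force between board and flip_stop above 12 N and y of board_tip in the frame of fence below -0.1135 m), for 0.2 s.
At the end, for the whole second after the job is handed in: The flip stop is home (joint above 2.155 rad); the board lies flat and at rest on the bed, parallel to the fence within 0.025 rad, within 3 mm of the fence bar, its end within 2.5 mm of the stop's blade (value of joint flip_stop above 2.155 rad and y of board_tip in the frame of fence between -0.119 and -0.1135 m and x of board in the frame of fence above 0.002 m and angle between the y axis of board and the y axis of fence, either way round below 0.025 rad and angle between board's own z axis and vertical below 0.03 rad and z of board in the frame of fence below 0.015 m and linear speed of board below 0.01 m/s); the robot touches nothing.
It fails at once if the robot pushes the flip stop with more than 25 N (contact force between the arm and flip_stop above 25 N).
It fails at once if the robot's fingers push the flip stop with more than 25 N (contact force between the fingers and flip_stop above 25 N).
It fails at once if the board is pushed against the flip stop with more than 25 N (contact force between board and flip_stop above 25 N).
It fails at once if a bystander is moved by more than 3 cm (distance of any of parts_box, masking_tape, wax_tin, sanding_block, mug_1, nail_tin from where it was at the start of the episode above 0.03 m).
It also fails if it takes over 72 s, if anything falls off the work surface, if the arm or the gripper's body presses on something with over 40 N, if the wrist force passes 120 N, or if a joint passes its speed limit or range.

### The arm

A 6-joint arm with a two-finger parallel gripper is mounted at the origin on a cart in front of the work surface, level with it; the furniture and walls round the work are solid. World frame = base frame: x ahead of the robot, y to its left, z up, the work surface at z = 0. Lengths are in mm, angles in degrees, forces in N, time in s.
With the tool pointing down it reaches from about 300 to 850 mm from the base axis. Payload 4.2 kg.
Tool frame: the origin (TCP) lies on the centre line of the jaws, within the pads' length; the fingertips stand 8 mm ahead of it and the grasp point (between the pads) lies 11 mm behind it; z points along the fingers, y is the line along which they close (so a half turn about z gives the same grasp; the last joint's range is limited). The gripper opens to 91 mm and grips with 3 to 60 N. Pads are 32 mm wide; open, the fingers measure 118 mm over their backs; the gripper's body (76 mm by 178 mm) begins 60 mm behind the grasp point.
Start: joints at [67.552, 18.312, 89.639, -0, 72.044, -1.146], TCP at [208.897, 535.728, 221.976] pointing down, gripper open.
Joint ranges: [-177.97, 177.97], [-48.28, 115.42], [12.27, 149.76], [-77.06, 257.06], [2.81, 150.46], [-146.56, 146.56]. Speed limits (degrees/s): [147.25, 147.25, 180, 180, 180, 180].

### API

Orientations are given as [roll, pitch, yaw] about the fixed x, y, z axes, in that order (R = Rz(yaw) Ry(pitch) Rx(roll)).
In Python, from workcell import telemetry, eyes, ticket gives the robot as it stands. The module is installed in compiled form; this text tells all that it offers.
- The arm moves only by the shell command python3 -m crank 'ROWS' [OPENING] [FORCE]. ROWS is JSON, a list of rows, each an object of numbers: "dx", "dy", "dz": the shift along the world's x, y, z normalised to -1 to 1, where 1 is 80 cm; "yaw": the turn about the world's z normalised to -1 to 1, where 1 is 5 degrees. A call has 1 to 10 rows; each row shifts and turns the commanded pose from where the row before left it; what a row does not reach is not made up. A row lasts 1/8 s, in which the tool goes at most 62.5 mm and 10.7 degrees, less where a joint would pass 70% of its speed; a pose out of reach is approached as far as the arm can. A call with a number of a shift or a turn outside -1 to 1 is refused whole. A call with a gripper value outside its range is refused whole. OPENING is the opening, from 0 (shut) to 1 (fully open), set as the call begins (- or left out, the last holds). The fingers move at their own pace and stop on an object; FORCE is the grip in N (left out, the last holds). Time passes only in rows, so rows that do not move let the fingers close. It gives the time, the measured TCP pose, the force, the opening and the grip force at its end, in the units of the state.
- telemetry.state(): the state, without advancing time (a new reading comes with each control period).
- eyes.grab_frame(name): name is "scene" or "top" or "wrist"; returns the picture (400x640x3 uint8, red, green, blue); there is no depth.
- eyes.calibration(name): a dict with "camera_matrix" (3x3 intrinsics, pixels), "world_from_camera" (4x4, takes a point from camera to world coordinates). Camera axes: x right, y down, z forward; pixel columns grow to the right and rows downward; lengths in mm; the calibration is good to about 2 mm. A picture is of the moment at which its call begins: read the wrist's pose just before it. calibration takes no time and is no camera call; for the wrist camera it gives the pose at the moment of the call.
- ticket.job_done(): hands the job in; it is judged then, once.
The state is a dict: "time_s": time; "qpos": joint angles; "qvel": joint speeds; "effort": joint torques, N m; "ee_pos": TCP position; "ee_rot": TCP orientation; "force": force on the tool from outside, world axes, zero at the start; "torque": the same for the moment, N m; "gripper_width": finger opening in mm; "gripper_force": force on a finger pad.
Only numpy, scipy, OpenCV 4.12 (cv2) and the standard library are available. Lean on these libraries where they do the work, as an engineer would, in place of code of your own. Each camera call takes 0.05 s, during which the arm holds its last target. There are 200 camera calls.

## Working session

There is one attempt and no reset: what is moved stays moved. The work goes in short steps, Python scripts to look and compute and a shell command to move; the robot and the scene stay as the last step left them, time stands still between calls to the robot, and variables do not carry over. Pictures are saved under pics/ and viewed, at most 10 in all, crops included, and the job is handed in when it is done.

```bash
mkdir -p pics; cat > h.py <<'E'
import numpy as np, cv2
from workcell import telemetry, eyes, ticket
def save(name,f):
    im=eyes.grab_frame(name); cv2.imwrite('pics/'+f,im[:,:,::-1]); return im
def ray(name,uv,z):
    c=eyes.calibration(name); K=np.array(c['camera_matrix']);T=np.array(c['world_from_camera'])
    d=T[:3,:3]@np.linalg.inv(K)@np.array([uv[0],uv[1],1.]);o=T[:3,3]
    return o+d*(z-o[2])/d[2]
def proj(name,p):
    c=eyes.calibration(name); K=np.array(c['camera_matrix']);T=np.linalg.inv(np.array(c['world_from_camera']))
    q=K@(T[:3,:3]@np.asarray(p,float)+T[:3,3]);return q[:2]/q[2]
E
python3 - <<'E'
from h import *
save('top','top0.png');save('scene','scene0.png')
for n in('top','scene'):
    c=eyes.calibration(n);print(n,np.round(c['camera_matrix'],1).tolist(),np.round(c['world_from_camera'],3).tolist())
s=telemetry.state();print(s['time_s'],s['ee_pos'],s['ee_rot'],s['force'],s['gripper_width'])
E
```

```text
top [[476.6, 0.0, 323.2], [0.0, 476.6, 195.5], [0.0, 0.0, 1.0]] [[0.006, -0.981, 0.196, 400.437], [-1.0, -0.01, -0.02, 7.82], [0.022, -0.196, -0.98, 1405.01], [0.0, 0.0, 0.0, 1.0]]
scene [[407.2, 0.0, 323.1], [0.0, 407.2, 203.3], [0.0, 0.0, 1.0]] [[-0.918, -0.304, 0.256, 340.332], [-0.397, 0.679, -0.618, 737.937], [0.014, -0.669, -0.743, 1047.152], [0.0, 0.0, 0.0, 1.0]]
0.1 [208.74734788 535.3106283  221.20391276] [-1.79909680e+02 -3.75931471e-04  1.58696843e+02] [-0.58882124  0.48543306 -0.36734265] 91.1949575541313
```

View pics/top0.png

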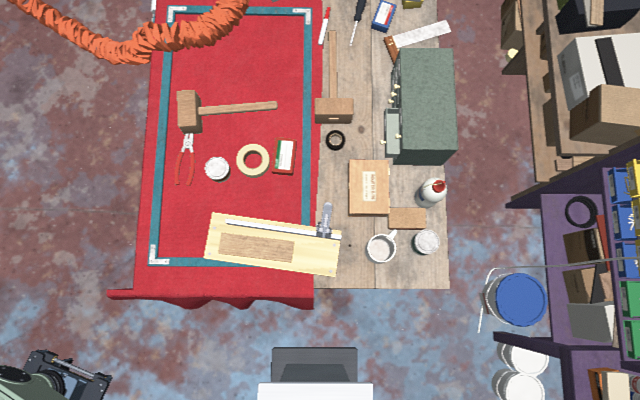

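View pics/scene0.png

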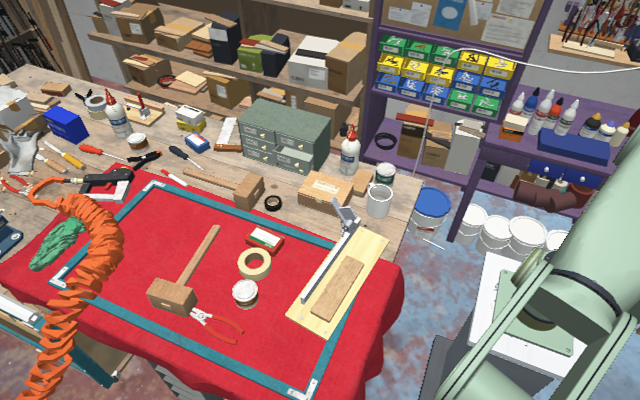

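The top view shows the bed at about (204–341, 212–277), with the board on it near (256,247). The stop is near (326,220), at the right (−y) end, leaning back. I'll zoom in on that area.

```bash
python3 - <<'E'
import cv2
a=cv2.imread('pics/top0.png')[190:290,195:355]
cv2.imwrite('pics/topc.png',cv2.resize(a,None,fx=5,fy=5,interpolation=cv2.INTER_CUBIC))
E
```

```text
(no output)
```

View pics/topc.png

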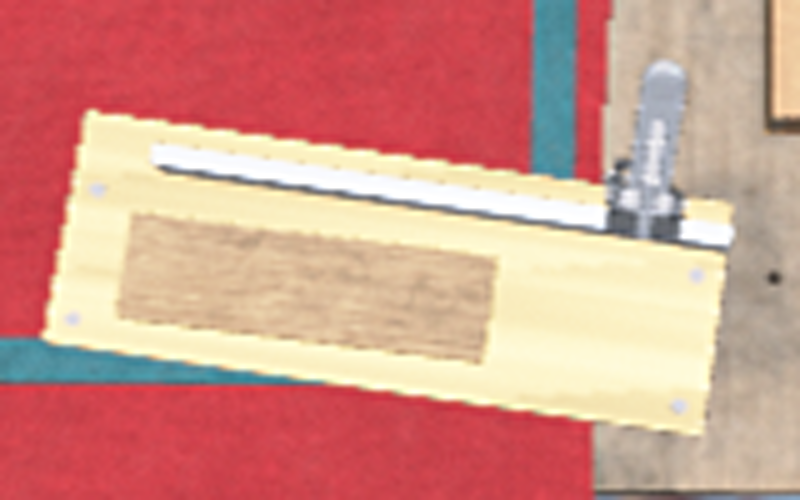

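Crop pixels divided by 5, plus (195,190), give full-image pixels. The bed corners are at crop (88,110), (733,205), (703,435) and (45,340). The board corners are at (133,213), (497,257), (485,362) and (117,318). The stop arm's tip is at about (662,65).

```bash
cat >> h.py <<'E'
def fit(model,pts):
    m=np.array(model,float);p=np.array(pts)[:,:2];mc=m.mean(0);pc=p.mean(0)
    H=(m-mc).T@(p-pc);a=np.arctan2(H[0,1]-H[1,0],H[0,0]+H[1,1])
    R=np.array([[np.cos(a),-np.sin(a)],[np.sin(a),np.cos(a)]]);t=pc-R@mc
    return a,t,(p-(m@R.T+t))
E
python3 - <<'E'
from h import *
def up(l):return [(u/5+195-.4,v/5+190-.4) for u,v in l]
bed=[ray('top',q,29) for q in up([(88,110),(733,205),(703,435),(45,340)])]
a,t,r=fit([(65,210),(65,-170),(-70,-170),(-70,210)],bed);print('fence',np.degrees(a),t,r.round(1).tolist())
bd=[ray('top',q,45) for q in up([(133,213),(497,257),(485,362),(117,318)])]
b,tb,rb=fit([(30,105),(30,-105),(-30,-105),(-30,105)],bd);print('board',np.degrees(b),tb,rb.round(1).tolist())
R=np.array([[np.cos(a),-np.sin(a)],[np.sin(a),np.cos(a)]])
print('board in fence',R.T@(tb-t),'tip',R.T@(tb+np.array([np.sin(b),-np.cos(b)])*105-t))
# parked: arm leaning .61 back; check tip
for n,p in dict(hinge=(52,-120,62),endpark=(52+92*np.sin(.61)+8*np.cos(.61),-120,62+92*np.cos(.61)-8*np.sin(.61))).items():
    w=np.r_[R@np.array(p[:2])+t,p[2]+17];print(n,w,(proj('top',w)-[195,190])*5,proj('scene',w))
np.savez('f.npz',a=a,t=t)
E
```

```text
fence -7.812199677190715 [531.36259932 102.93256983] [[-0.2, 0.0], [-1.0, 0.8], [0.9, -0.2], [0.4, -0.7]]
board -6.357113518454355 [520.67954467 169.19354534] [[0.1, -0.1], [-0.1, 0.7], [0.0, -0.2], [0.0, -0.5]]
board in fence [-19.59052844  64.19389167] tip [-16.92423042 -40.7722498 ]
hinge [566.56880034 -23.02187991  79.        ] [646.13268088 200.24984244] [349.34201435 223.60410093]
endpark [625.27978486 -31.07702035 149.82467796] [664.90680553  74.77340038] [333.40347042 200.47343059]
```

```bash
cat >> h.py <<'E'
import os
if os.path.exists('f.npz'):
    z=np.load('f.npz');A=float(z['a']);T0=z['t'];RF=np.array([[np.cos(A),-np.sin(A)],[np.sin(A),np.cos(A)]])
def W(x,y,z=0): return np.r_[RF@np.array([x,y])+T0,z+17]
def F(p): return np.r_[RF.T@(np.asarray(p[:2])-T0),p[2]-17]
E
python3 - <<'E'
from h import *
for q,z in [((388,163),0),((400,163),150),((350,160),30),((350,214),30),((335,122),60)]: print(q,ray('top',q,z).round())
for p in [(160,-120,130),(118,-120,130),(-4,-120,130),(-40,-120,70),(0,190,20)]: print(p,W(*p).round(1))
print(RF)
E
```

```text
(388, 163) [ 784. -219.    0.]
(400, 163) [ 744. -228.  150.]
(350, 160) [ 784. -100.   30.]
(350, 214) [620. -99.  30.]
(335, 122) [892. -54.  60.]
(160, -120, 130) [673.6 -37.7 147. ]
(118, -120, 130) [632. -32. 147.]
(-4, -120, 130) [511.1 -15.4 147. ]
(-40, -120, 70) [475.4 -10.5  87. ]
(0, 190, 20) [557.2 291.2  37. ]
[[ 0.99071892  0.13592652]
 [-0.13592652  0.99071892]]
```

```bash
R='x'; python3 -m crank '[{"dx":0.0285,"dy":-0.0357,"yaw":0.135},{"dx":0.0285,"dy":-0.0357,"yaw":0.135},{"dx":0.0285,"dy":-0.0357,"yaw":0.135},{"dx":0.0285,"dy":-0.0357,"yaw":0.135},{"dx":0.0285,"dy":-0.0357,"yaw":0.135},{"dx":0.0285,"dy":-0.0357,"yaw":0.135},{"dx":0.0285,"dy":-0.0357,"yaw":0.135},{"dx":0.0285,"dy":-0.0357,"yaw":0.135},{"dx":0.0285,"dy":-0.0357,"yaw":0.135},{"dx":0.0285,"dy":-0.0357,"yaw":0.135}]' 0 20
python3 -m crank '[{"dx":0.0285,"dy":-0.0357,"yaw":0.135},{"dx":0.0285,"dy":-0.0357,"yaw":0.135},{"dx":0.0285,"dy":-0.0357,"yaw":0.135},{"dx":0.0285,"dy":-0.0357,"yaw":0.135},{"dx":0.0285,"dy":-0.0357,"yaw":0.135},{"dx":0.0285,"dy":-0.0357,"yaw":0.135},{"dx":0.0285,"dy":-0.0357,"yaw":0.135},{"dx":0.0285,"dy":-0.0357,"yaw":0.135},{"dx":0.0285,"dy":-0.0357,"yaw":0.135},{"dx":0.0285,"dy":-0.0357,"yaw":0.135}]'
```

```text
validation failed for argument at $[0]...
validation failed for argument at $[0]...
```

```bash
python3 -m crank '[{"dx":0.0285,"dy":-0.0357,"dz":0,"yaw":0.135},{"dx":0.0285,"dy":-0.0357,"dz":0,"yaw":0.135},{"dx":0.0285,"dy":-0.0357,"dz":0,"yaw":0.135},{"dx":0.0285,"dy":-0.0357,"dz":0,"yaw":0.135},{"dx":0.0285,"dy":-0.0357,"dz":0,"yaw":0.135},{"dx":0.0285,"dy":-0.0357,"dz":0,"yaw":0.135},{"dx":0.0285,"dy":-0.0357,"dz":0,"yaw":0.135},{"dx":0.0285,"dy":-0.0357,"dz":0,"yaw":0.135},{"dx":0.0285,"dy":-0.0357,"dz":0,"yaw":0.135},{"dx":0.0285,"dy":-0.0357,"dz":0,"yaw":0.135}]' 0 20
```

```text
time_s: 1.35
ee_pos: [437.3, 249.0, 221.6]
ee_rot: [-180.0, -0.0, 165.5]
force: [0.3, -0.7, 0.4]
gripper_width: 0.0
gripper_force: 0.0
```

```bash
python3 -m crank '[{"dx":0.0285,"dy":-0.0357,"dz":0,"yaw":0.135},{"dx":0.0285,"dy":-0.0357,"dz":0,"yaw":0.135},{"dx":0.0285,"dy":-0.0357,"dz":0,"yaw":0.135},{"dx":0.0285,"dy":-0.0357,"dz":0,"yaw":0.135},{"dx":0.0285,"dy":-0.0357,"dz":0,"yaw":0.135},{"dx":0.0285,"dy":-0.0357,"dz":0,"yaw":0.135},{"dx":0.0285,"dy":-0.0357,"dz":0,"yaw":0.135},{"dx":0.0285,"dy":-0.0357,"dz":0,"yaw":0.135},{"dx":0.0285,"dy":-0.0357,"dz":0,"yaw":0.135},{"dx":0.0285,"dy":-0.0357,"dz":0,"yaw":0.135}]' && python3 - <<'E'
from h import *
s=telemetry.state();print(s['ee_pos'],s['ee_rot'],F(s['ee_pos']),s['time_s'])
save('wrist','w1.png')
E
```

```text
time_s: 2.6
ee_pos: [665.3, -36.4, 221.4]
ee_rot: [180.0, -0.1, 172.2]
force: [0.1, 0.8, -0.1]
gripper_width: 0.6
gripper_force: 0.0
[665.31939356 -36.41677163 221.37541657] [ 1.79990133e+02 -6.33459442e-02  1.72215196e+02] [ 151.65480222 -119.8477478   204.37541657] 2.6
```

View pics/w1.png

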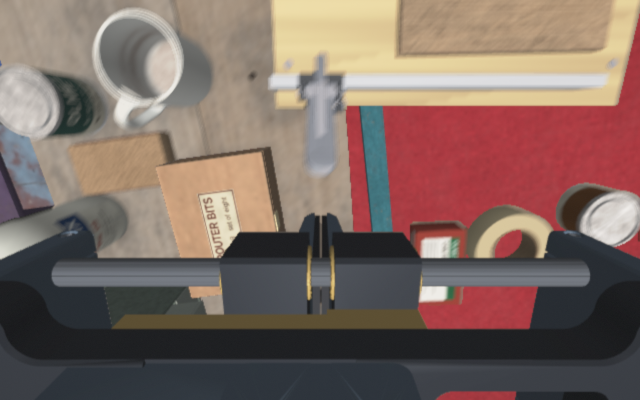

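The wrist picture shows the closed fingertips (column 320) directly behind the arm's end (320,170), with the other items clear. I'll descend now and start pushing.

```bash
python3 -m crank '[{"dx":0,"dy":0,"dz":-0.0231,"yaw":0},{"dx":0,"dy":0,"dz":-0.0231,"yaw":0},{"dx":0,"dy":0,"dz":-0.0231,"yaw":0},{"dx":0,"dy":0,"dz":-0.0231,"yaw":0},{"dx":0,"dy":0,"dz":0,"yaw":0},{"dx":-0.0074,"dy":0.001,"dz":0,"yaw":0},{"dx":-0.0074,"dy":0.001,"dz":0,"yaw":0},{"dx":-0.0074,"dy":0.001,"dz":0,"yaw":0},{"dx":-0.0074,"dy":0.001,"dz":0,"yaw":0},{"dx":-0.0074,"dy":0.001,"dz":0,"yaw":0}]'
```

```text
time_s: 3.9
ee_pos: [641.8, -32.2, 152.7]
ee_rot: [179.9, 1.1, 172.2]
force: [10.8, -1.7, 6.9]
gripper_width: 0.7
gripper_force: 5.1
```

```bash
python3 -m crank '[{"dx":-0.0074,"dy":0.001,"dz":0,"yaw":0},{"dx":-0.0074,"dy":0.001,"dz":0,"yaw":0},{"dx":-0.0074,"dy":0.001,"dz":0,"yaw":0},{"dx":-0.0074,"dy":0.001,"dz":0,"yaw":0}]'
```

```text
time_s: 4.4
ee_pos: [614.7, -28.5, 150.7]
ee_rot: [180.0, 0.6, 172.2]
force: [5.7, -0.6, 2.7]
gripper_width: 0.4
gripper_force: 2.6
```

```bash
python3 -m crank '[{"dx":-0.0074,"dy":0.001,"dz":0,"yaw":0},{"dx":-0.0074,"dy":0.001,"dz":0,"yaw":0},{"dx":-0.0074,"dy":0.001,"dz":0,"yaw":0},{"dx":-0.0074,"dy":0.001,"dz":0,"yaw":0},{"dx":-0.0074,"dy":0.001,"dz":0,"yaw":0},{"dx":-0.0074,"dy":0.001,"dz":0,"yaw":0}]'
```

```text
time_s: 5.15
ee_pos: [574.8, -23.3, 147.6]
ee_rot: [180.0, -0.1, 172.2]
force: [2.5, -0.1, 0.3]
gripper_width: 0.4
gripper_force: 1.1
```

```bash
python3 -m crank '[{"dx":-0.0074,"dy":0.001,"dz":0,"yaw":0},{"dx":-0.0074,"dy":0.001,"dz":0,"yaw":0},{"dx":-0.0074,"dy":0.001,"dz":0,"yaw":0},{"dx":-0.0074,"dy":0.001,"dz":0,"yaw":0}]'
```

```text
time_s: 5.65
ee_pos: [551.4, -20.2, 147.7]
ee_rot: [180.0, -0.1, 172.2]
force: [0.4, -0.4, 1.2]
gripper_width: 0.2
gripper_force: 0.0
```

```bash
python3 -m crank '[{"dx":-0.0074,"dy":0.001,"dz":0,"yaw":0},{"dx":-0.0074,"dy":0.001,"dz":0,"yaw":0},{"dx":-0.0074,"dy":0.001,"dz":0,"yaw":0}]'
```

```text
time_s: 6.02
ee_pos: [534.2, -17.8, 148.1]
ee_rot: [180.0, -0.0, 172.2]
force: [-0.1, -0.0, 0.2]
gripper_width: 0.4
gripper_force: 0.0
```

```bash
python3 -m crank '[{"dx":-0.0074,"dy":0.001,"dz":0,"yaw":0},{"dx":-0.0074,"dy":0.001,"dz":0,"yaw":0},{"dx":0,"dy":0,"dz":0.02,"yaw":0},{"dx":0,"dy":0,"dz":0,"yaw":0}]'; python3 - <<'E'
from h import *
a=save('scene','s2.png')[160:340,260:440][:,:,::-1];b=save('wrist','w2.png')[:,:,::-1]
cv2.imwrite('pics/c2.png',np.hstack([cv2.resize(a,(400,400)),cv2.resize(b,(400,250))if 0 else b[:,120:520]]))
for q in(1.8,2.0,2.18):
    ph=q-.61;p=(52-92*np.sin(ph)+8*np.cos(ph),-120,62+92*np.cos(ph)+8*np.sin(ph));w=W(*p);print(q,w.round(),((proj('scene',w)-[260,160])*400/180).round(),(proj('wrist',w)-[120,0]).round()+[400,0])
E
```

```text
time_s: 6.52
ee_pos: [523.5, -16.3, 165.0]
ee_rot: [180.0, 0.2, 172.2]
force: [0.2, 0.2, -0.0]
gripper_width: 0.3
gripper_force: 0.0
1.8 [485. -12. 121.] [256. 147.] [601. 169.]
2.0 [478. -11. 103.] [259. 157.] [601. 156.]
2.18 [475. -11.  87.] [259. 166.] [601. 149.]
```

View pics/c2.png

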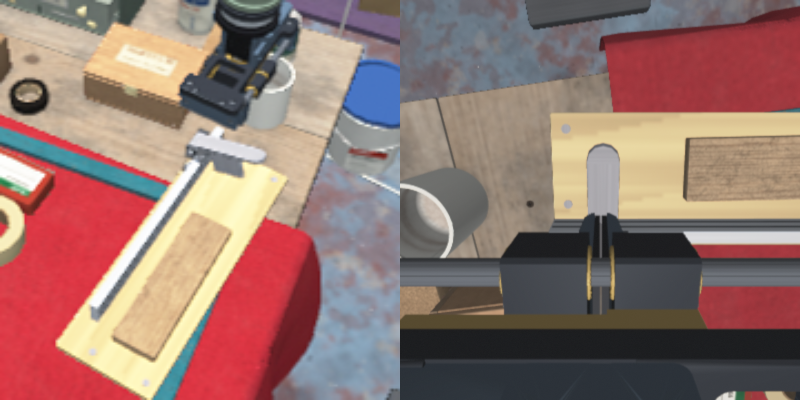

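The stop has snapped over to the front: the arm's round end is at crop (262,155) in the scene view and (602,150) in the wrist view, just short of home. The board is untouched. Next I'll move above the arm's end and press down.

```bash
python3 -m crank '[{"dx":-0.02,"dy":0.0025,"dz":0,"yaw":0},{"dx":-0.02,"dy":0.0025,"dz":0,"yaw":0},{"dx":-0.02,"dy":0.0025,"dz":0,"yaw":0},{"dx":0,"dy":0,"dz":-0.0125,"yaw":0},{"dx":0,"dy":0,"dz":-0.0125,"yaw":0},{"dx":0,"dy":0,"dz":-0.0125,"yaw":0},{"dx":0,"dy":0,"dz":-0.005,"yaw":0},{"dx":0,"dy":0,"dz":-0.005,"yaw":0},{"dx":0,"dy":0,"dz":-0.005,"yaw":0},{"dx":0,"dy":0,"dz":-0.005,"yaw":0}]'
```

```text
time_s: 7.88
ee_pos: [474.9, -10.3, 117.9]
ee_rot: [180.0, 0.0, 172.2]
force: [-0.3, -0.2, 0.8]
gripper_width: 0.4
gripper_force: 0.3
```

```bash
python3 -m crank '[{"dx":0,"dy":0,"dz":-0.004,"yaw":0},{"dx":0,"dy":0,"dz":-0.004,"yaw":0},{"dx":0,"dy":0,"dz":-0.004,"yaw":0}]'
```

```text
time_s: 8.25
ee_pos: [474.7, -10.3, 108.3]
ee_rot: [180.0, -0.0, 172.2]
force: [-1.0, 0.3, 1.4]
gripper_width: 0.9
gripper_force: 0.7
```

```bash
python3 -m crank '[{"dx":0,"dy":0,"dz":-0.0025,"yaw":0},{"dx":0,"dy":0,"dz":-0.0025,"yaw":0},{"dx":0,"dy":0,"dz":-0.0025,"yaw":0},{"dx":0,"dy":0,"dz":-0.00125,"yaw":0},{"dx":0,"dy":0,"dz":-0.00125,"yaw":0}]'
```

```text
time_s: 8.88
ee_pos: [474.8, -10.3, 100.4]
ee_rot: [180.0, -0.0, 172.2]
force: [-1.2, 0.6, 2.0]
gripper_width: 0.7
gripper_force: 1.1
```

```bash
python3 -m crank '[{"dx":0,"dy":0,"dz":-0.00125,"yaw":0},{"dx":0,"dy":0,"dz":-0.00125,"yaw":0}]'
```

```text
time_s: 9.12
ee_pos: [474.8, -10.3, 98.4]
ee_rot: [180.0, -0.0, 172.2]
force: [-1.6, -0.1, 2.7]
gripper_width: 0.3
gripper_force: 1.2
```

```bash
python3 -m crank '[{"dx":0,"dy":0,"dz":-0.00125,"yaw":0},{"dx":0,"dy":0,"dz":-0.00125,"yaw":0}]'
```

```text
time_s: 9.38
ee_pos: [474.7, -10.3, 96.4]
ee_rot: [180.0, -0.0, 172.2]
force: [-3.1, -0.0, 2.4]
gripper_width: 0.6
gripper_force: 1.3
```

```bash
python3 -m crank '[{"dx":0,"dy":0,"dz":-0.000625,"yaw":0},{"dx":0,"dy":0,"dz":-0.000625,"yaw":0}]'
```

```text
time_s: 9.62
ee_pos: [474.8, -10.3, 95.4]
ee_rot: [180.0, -0.0, 172.2]
force: [-2.0, 0.6, 2.7]
gripper_width: 0.4
gripper_force: 1.4
```

```bash
python3 -m crank '[{"dx":0,"dy":0,"dz":-0.000625,"yaw":0},{"dx":0,"dy":0,"dz":0,"yaw":0}]'
```

```text
time_s: 9.88
ee_pos: [474.8, -10.3, 95.3]
ee_rot: [180.0, -0.0, 172.2]
force: [-2.7, 0.2, 5.2]
gripper_width: 0.2
gripper_force: 2.7
```

```bash
python3 -m crank '[{"dx":0,"dy":0,"dz":-0.000625,"yaw":0},{"dx":0,"dy":0,"dz":0,"yaw":0}]'
```

```text
time_s: 10.12
ee_pos: [474.8, -10.3, 95.2]
ee_rot: [180.0, 0.0, 172.2]
force: [-3.9, -0.2, 9.3]
gripper_width: 0.5
gripper_force: 4.4
```

```bash
python3 -m crank '[{"dx":0,"dy":0,"dz":-0.000625,"yaw":0},{"dx":0,"dy":0,"dz":0,"yaw":0}]'
```

```text
time_s: 10.38
ee_pos: [474.8, -10.3, 95.2]
ee_rot: [180.0, 0.0, 172.2]
force: [-4.9, 1.1, 13.5]
gripper_width: 0.3
gripper_force: 6.1
```

```bash
python3 -m crank '[{"dx":0,"dy":0,"dz":-0.0005,"yaw":0},{"dx":0,"dy":0,"dz":0,"yaw":0},{"dx":0,"dy":0,"dz":0,"yaw":0}]'
```

```text
time_s: 10.75
ee_pos: [474.8, -10.3, 95.1]
ee_rot: [180.0, 0.0, 172.2]
force: [-5.8, 0.5, 15.7]
gripper_width: 0.6
gripper_force: 7.5
```

```bash
python3 -m crank '[{"dx":0,"dy":0,"dz":-0.0003,"yaw":0},{"dx":0,"dy":0,"dz":0,"yaw":0},{"dx":0,"dy":0,"dz":0,"yaw":0},{"dx":0,"dy":0,"dz":0,"yaw":0},{"dx":0,"dy":0,"dz":0,"yaw":0}]'
```

```text
time_s: 11.38
ee_pos: [474.8, -10.3, 95.1]
ee_rot: [180.0, 0.0, 172.2]
force: [-6.0, 0.4, 15.8]
gripper_width: 0.3
gripper_force: 8.4
```

```bash
python3 -m crank '[{"dx":0,"dy":0,"dz":0.003,"yaw":0},{"dx":0,"dy":0,"dz":0.003,"yaw":0},{"dx":0,"dy":0,"dz":0.025,"yaw":0},{"dx":0,"dy":0,"dz":0.025,"yaw":0},{"dx":-0.0035,"dy":0.046,"dz":0,"yaw":0},{"dx":-0.0035,"dy":0.047,"dz":0,"yaw":0},{"dx":-0.0035,"dy":0.047,"dz":0,"yaw":0},{"dx":-0.0035,"dy":0.047,"dz":0,"yaw":0},{"dx":-0.0035,"dy":0.047,"dz":0,"yaw":0},{"dx":0,"dy":0,"dz":0,"yaw":0}]'; python3 - <<'E'
from h import *
s=telemetry.state();print(F(s['ee_pos']))
a=save('scene','s3.png')[160:340,260:440][:,:,::-1];b=save('wrist','w3.png')[:,:,::-1]
cv2.imwrite('pics/c3.png',np.hstack([cv2.resize(a,(400,400))[:,:160],b]))
print(W(-80,64), proj('wrist',W(9,-116,22)),proj('wrist',W(-40,-120,70)))
E
```

```text
time_s: 12.62
ee_pos: [460.9, 178.9, 137.8]
ee_rot: [180.0, 0.0, 172.4]
force: [0.1, -0.0, 0.5]
gripper_width: 0.5
gripper_force: 0.0
[-80.09990706  65.70198509 120.77609045]
[460.80438318 177.21270268  17.        ] [135.44309786 288.97378579] [ 83.9492933  266.65449471]
```

View pics/c3.png

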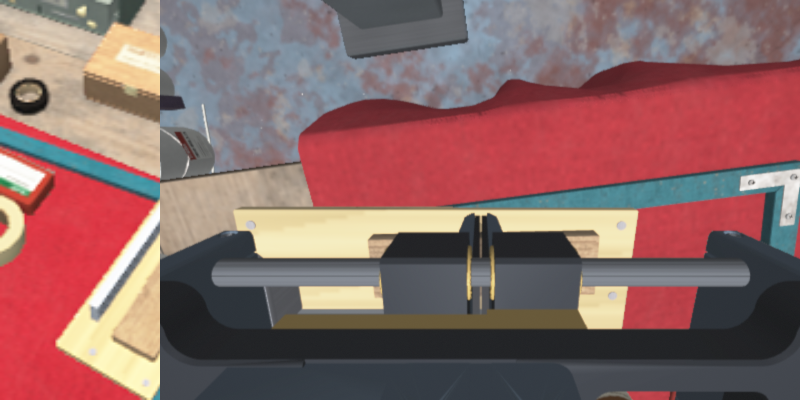

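The wrist view shows the fingers at column 481, centred between the board's ends (370–598). Now I'll descend in front of the board and push it to the bar.

```bash
python3 -m crank '[{"dx":0,"dy":0,"dz":-0.04,"yaw":0},{"dx":0,"dy":0,"dz":-0.04,"yaw":0},{"dx":0,"dy":0,"dz":-0.03,"yaw":0},{"dx":0,"dy":0,"dz":-0.0105,"yaw":0},{"dx":0,"dy":0,"dz":0,"yaw":0},{"dx":0.005,"dy":-0.0007,"dz":0,"yaw":0},{"dx":0.005,"dy":-0.0007,"dz":0,"yaw":0},{"dx":0.005,"dy":-0.0007,"dz":0,"yaw":0},{"dx":0.005,"dy":-0.0007,"dz":0,"yaw":0},{"dx":0.005,"dy":-0.0007,"dz":0,"yaw":0}]'
```

```text
time_s: 13.98
ee_pos: [480.8, 174.1, 41.7]
ee_rot: [-180.0, -0.0, 172.2]
force: [-1.1, 0.8, 0.4]
gripper_width: 0.5
gripper_force: 0.5
```

```bash
python3 -m crank '[{"dx":0.0037,"dy":-0.0005,"dz":0,"yaw":0},{"dx":0.0037,"dy":-0.0005,"dz":0,"yaw":0},{"dx":0.0037,"dy":-0.0005,"dz":0,"yaw":0},{"dx":0.0037,"dy":-0.0005,"dz":0,"yaw":0}]'
```

```text
time_s: 14.48
ee_pos: [492.8, 172.5, 41.7]
ee_rot: [180.0, -0.0, 172.2]
force: [-0.2, -0.1, 1.1]
gripper_width: 0.3
gripper_force: 0.4
```

```bash
python3 -m crank '[{"dx":0.0025,"dy":-0.00034,"dz":0,"yaw":0},{"dx":0.0025,"dy":-0.00034,"dz":0,"yaw":0},{"dx":0.00125,"dy":-0.00017,"dz":0,"yaw":0}]'
```

```text
time_s: 14.85
ee_pos: [497.8, 171.8, 41.7]
ee_rot: [180.0, 0.0, 172.2]
force: [-0.8, 0.0, 0.1]
gripper_width: 0.5
gripper_force: 0.3
```

```bash
python3 -m crank '[{"dx":0.00125,"dy":-0.00017,"dz":0,"yaw":0},{"dx":0.00125,"dy":-0.00017,"dz":0,"yaw":0}]'
```

```text
time_s: 15.1
ee_pos: [499.7, 171.6, 41.7]
ee_rot: [180.0, 0.0, 172.2]
force: [-0.9, 1.1, -1.2]
gripper_width: 0.4
gripper_force: 0.2
```

```bash
python3 -m crank '[{"dx":0.00125,"dy":-0.00017,"dz":0,"yaw":0},{"dx":0.00125,"dy":-0.00017,"dz":0,"yaw":0}]'
```

```text
time_s: 15.35
ee_pos: [500.0, 171.5, 41.7]
ee_rot: [-180.0, -0.2, 172.2]
force: [-7.3, 2.5, 4.6]
gripper_width: 0.5
gripper_force: 3.6
```

```bash
python3 -m crank '[{"dx":0.0006,"dy":-0.0001,"dz":0,"yaw":0},{"dx":-0.005,"dy":0.0007,"dz":0,"yaw":0},{"dx":-0.007,"dy":0.001,"dz":0,"yaw":0},{"dx":0,"dy":0,"dz":0.025,"yaw":0},{"dx":0,"dy":0,"dz":0.025,"yaw":0},{"dx":0.0225,"dy":0.039,"dz":0,"yaw":0},{"dx":0.0225,"dy":0.039,"dz":0,"yaw":0},{"dx":0.0225,"dy":0.039,"dz":0,"yaw":0},{"dx":0.0225,"dy":0.039,"dz":0,"yaw":0},{"dx":0,"dy":0,"dz":0,"yaw":0}]'; python3 - <<'E'
from h import *
s=telemetry.state();print(F(s['ee_pos']))
save('scene','s4.png');b=save('wrist','w4.png')
for p in [(-25,169,28),(35,169,28),(35,160,50)]:print(p,proj('wrist',W(*p)),proj('scene',W(*p)))
E
```

```text
time_s: 16.6
ee_pos: [565.7, 299.4, 81.4]
ee_rot: [179.9, 0.1, 172.3]
force: [-0.3, -0.6, -0.9]
gripper_width: 1.0
gripper_force: 0.0
[  7.36442146 199.26988861  64.4283045 ]
(-25, 169, 28) [280.20487483 180.69548285] [321.64596467 315.47324768]
(35, 169, 28) [283.01224791 262.71063993] [302.6851401 304.6810604]
(35, 160, 50) [265.04287928 278.48403938] [304.33578166 298.09832425]
```

View pics/w4.png

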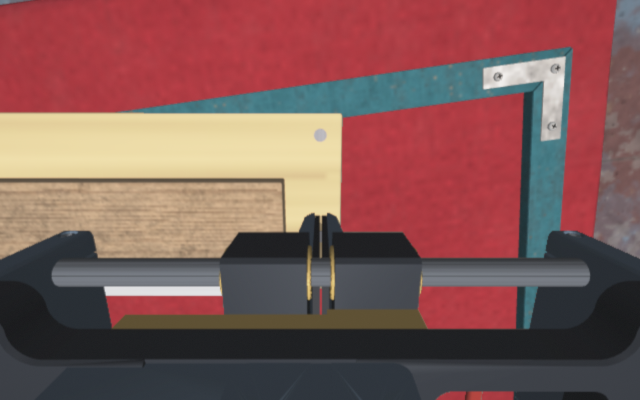

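The board's trailing corner is at (284,180), where predicted. Its front edge is straight along the fence, and the fingers (col 320) are clear behind the end.

```bash
python3 -m crank '[{"dx":-0.003,"dy":0.0004,"dz":-0.025,"yaw":0},{"dx":0,"dy":0,"dz":-0.02,"yaw":0},{"dx":0,"dy":0,"dz":-0.005,"yaw":0},{"dx":0,"dy":0,"dz":0,"yaw":0},{"dx":-0.001,"dy":-0.0074,"dz":0,"yaw":0},{"dx":-0.001,"dy":-0.0074,"dz":0,"yaw":0},{"dx":-0.001,"dy":-0.0074,"dz":0,"yaw":0},{"dx":-0.001,"dy":-0.0074,"dz":0,"yaw":0},{"dx":-0.001,"dy":-0.0074,"dz":0,"yaw":0}]'
```

```text
time_s: 17.82
ee_pos: [558.3, 267.9, 42.0]
ee_rot: [180.0, 0.0, 172.2]
force: [0.7, 0.6, 0.3]
gripper_width: 0.3
gripper_force: 0.6
```

```bash
python3 -m crank '[{"dx":-0.001,"dy":-0.0074,"dz":0,"yaw":0},{"dx":-0.001,"dy":-0.0074,"dz":0,"yaw":0},{"dx":-0.001,"dy":-0.0074,"dz":0,"yaw":0},{"dx":-0.001,"dy":-0.0074,"dz":0,"yaw":0},{"dx":-0.001,"dy":-0.0074,"dz":0,"yaw":0}]'; python3 - <<'E'
from h import *
s=telemetry.state();print(F(s['ee_pos']))
E
```

```text
time_s: 18.45
ee_pos: [554.1, 238.1, 41.7]
ee_rot: [180.0, 0.0, 172.2]
force: [1.3, 1.9, 0.9]
gripper_width: 0.9
gripper_force: 0.6
[  4.13954227 137.04675635  24.71775991]
```

```bash
python3 -m crank '[{"dx":-0.001,"dy":-0.0074,"dz":0,"yaw":0},{"dx":-0.001,"dy":-0.0074,"dz":0,"yaw":0},{"dx":-0.001,"dy":-0.0074,"dz":0,"yaw":0},{"dx":-0.0003,"dy":-0.0025,"dz":0,"yaw":0},{"dx":-0.0003,"dy":-0.0025,"dz":0,"yaw":0}]'; python3 - <<'E'
from h import *
s=telemetry.state();print(F(s['ee_pos']))
b=save('wrist','w5.png')
E
```

```text
time_s: 19.08
ee_pos: [551.2, 216.6, 41.7]
ee_rot: [180.0, -0.0, 172.2]
force: [-0.4, 1.2, 1.4]
gripper_width: 0.7
gripper_force: 0.5
[  4.23209052 115.32097194  24.67711101]
```

View pics/w5.png

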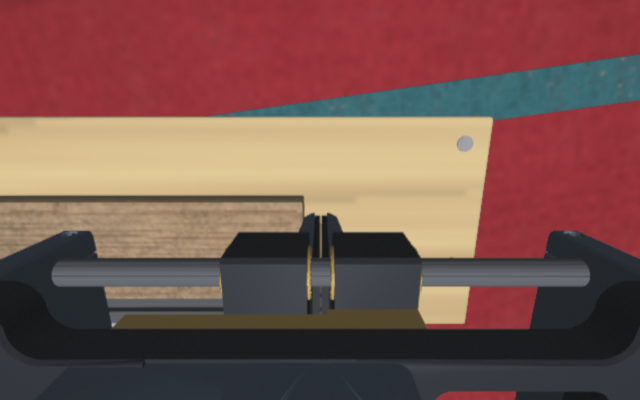

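The board's front edge stays level at row 197, parallel to the bed edge and the bar, with the fingers on its end at column 304. I'll creep in from here.

```bash
python3 -m crank '[{"dx":-0.0002,"dy":-0.00125,"dz":0,"yaw":0},{"dx":-0.0002,"dy":-0.00125,"dz":0,"yaw":0},{"dx":-0.0002,"dy":-0.00125,"dz":0,"yaw":0},{"dx":-0.0002,"dy":-0.00125,"dz":0,"yaw":0},{"dx":-0.0002,"dy":-0.00125,"dz":0,"yaw":0}]'
```

```text
time_s: 19.75
ee_pos: [550.4, 211.6, 41.7]
ee_rot: [-180.0, -0.0, 172.2]
force: [0.3, -0.1, 0.7]
gripper_width: 0.7
gripper_force: 0.4
```

```bash
python3 -m crank '[{"dx":-0.0001,"dy":-0.00125,"dz":0,"yaw":0},{"dx":-0.0001,"dy":-0.00125,"dz":0,"yaw":0}]'
```

```text
time_s: 20.0
ee_pos: [550.2, 209.6, 41.7]
ee_rot: [180.0, -0.0, 172.2]
force: [0.2, 1.9, -0.7]
gripper_width: 0.9
gripper_force: 0.3
```

```bash
python3 -m crank '[{"dx":-0.0001,"dy":-0.0008,"dz":0,"yaw":0},{"dx":-0.0001,"dy":-0.0008,"dz":0,"yaw":0}]'
```

```text
time_s: 20.25
ee_pos: [550.1, 208.4, 41.7]
ee_rot: [180.0, -0.0, 172.2]
force: [0.1, 0.3, -0.6]
gripper_width: 0.3
gripper_force: 0.3
```

```bash
python3 -m crank '[{"dx":-0.0001,"dy":-0.0008,"dz":0,"yaw":0},{"dx":-0.0001,"dy":-0.0008,"dz":0,"yaw":0}]'
```

```text
time_s: 20.5
ee_pos: [550.1, 207.7, 41.7]
ee_rot: [179.9, 0.0, 172.2]
force: [0.4, 2.8, -0.4]
gripper_width: 0.3
gripper_force: 1.7
```

```bash
python3 -m crank '[{"dx":-0.0001,"dy":-0.0008,"dz":0,"yaw":0},{"dx":-0.0001,"dy":-0.0008,"dz":0,"yaw":0}]'
```

```text
time_s: 20.75
ee_pos: [550.2, 207.5, 42.0]
ee_rot: [179.8, 0.0, 172.1]
force: [-0.9, 7.7, -0.6]
gripper_width: 0.3
gripper_force: 3.9
```

```bash
python3 -m crank '[{"dx":-0.0001,"dy":-0.0008,"dz":0,"yaw":0},{"dx":0,"dy":0,"dz":0,"yaw":0}]'
```

```text
time_s: 21.0
ee_pos: [550.1, 207.5, 42.0]
ee_rot: [179.8, 0.0, 172.1]
force: [-0.8, 9.0, -0.7]
gripper_width: 0.4
gripper_force: 4.2
```

```bash
python3 -m crank '[{"dx":-0.0001,"dy":-0.0008,"dz":0,"yaw":0},{"dx":-0.0001,"dy":-0.0008,"dz":0,"yaw":0}]'
```

```text
time_s: 21.25
ee_pos: [550.2, 207.4, 42.2]
ee_rot: [179.6, 0.1, 172.1]
force: [-1.0, 14.3, -0.5]
gripper_width: 0.4
gripper_force: 6.5
```

```bash
python3 -m crank '[{"dx":-0.0001,"dy":-0.0008,"dz":0,"yaw":0},{"dx":0,"dy":0,"dz":0,"yaw":0}]'
```

```text
time_s: 21.5
ee_pos: [550.1, 207.3, 42.2]
ee_rot: [179.6, 0.1, 172.1]
force: [-0.4, 13.8, -1.7]
gripper_width: 0.4
gripper_force: 6.9
```

```bash
python3 -m crank '[{"dx":-0.0001,"dy":-0.0008,"dz":0,"yaw":0},{"dx":0,"dy":-0.0004,"dz":0,"yaw":0},{"dx":0,"dy":0,"dz":0,"yaw":0}]'
```

```text
time_s: 21.88
ee_pos: [550.2, 207.3, 42.4]
ee_rot: [179.5, 0.1, 172.0]
force: [-1.8, 17.1, -0.8]
gripper_width: 0.6
gripper_force: 8.2
```

```bash
python3 -m crank '[{"dx":0,"dy":-0.0004,"dz":0,"yaw":0},{"dx":0,"dy":0,"dz":0,"yaw":0},{"dx":0,"dy":0,"dz":0,"yaw":0},{"dx":0,"dy":0,"dz":0,"yaw":0},{"dx":0,"dy":0,"dz":0,"yaw":0}]'
```

```text
time_s: 22.5
ee_pos: [550.2, 207.3, 42.4]
ee_rot: [179.5, 0.1, 172.0]
force: [-1.7, 17.4, -1.4]
gripper_width: 0.5
gripper_force: 8.6
```

```bash
python3 -m crank '[{"dx":0.0004,"dy":0.003,"dz":0,"yaw":0},{"dx":0.001,"dy":0.0075,"dz":0,"yaw":0},{"dx":0.003,"dy":0.02,"dz":0,"yaw":0},{"dx":0,"dy":0,"dz":0.05,"yaw":0},{"dx":0,"dy":0,"dz":0.05,"yaw":0},{"dx":0,"dy":0.07,"dz":0.05,"yaw":0},{"dx":0,"dy":0.07,"dz":0,"yaw":0},{"dx":0,"dy":0.07,"dz":0,"yaw":0},{"dx":0,"dy":0.07,"dz":0,"yaw":0},{"dx":0,"dy":0,"dz":0,"yaw":0}]'; python3 - <<'E'
from h import *
a=save('top','t6.png')[190:290,195:355][:,:,::-1]
cv2.imwrite('pics/t6c.png',cv2.resize(a,None,fx=5,fy=5,interpolation=cv2.INTER_CUBIC))
for p in [(35,94,28),(-25,94,28),(-25,-116,28),(35,-116,28),(-40,-120,70),(-52,-120,70)]:print(p,((proj('top',W(*p))+.4-[195,190])*5).round(1))
E
```

```text
time_s: 23.75
ee_pos: [552.0, 449.4, 156.9]
ee_rot: [180.0, -0.0, 172.4]
force: [0.6, -0.3, -0.1]
gripper_width: 0.5
gripper_force: 0.0
(35, 94, 28) [272.7 185.3]
(-25, 94, 28) [254.5 289.2]
(-25, -116, 28) [620.6 342.4]
(35, -116, 28) [635.6 237.9]
(-40, -120, 70) [624.8 365.5]
(-52, -120, 70) [621.7 387.4]
```

View pics/t6c.png

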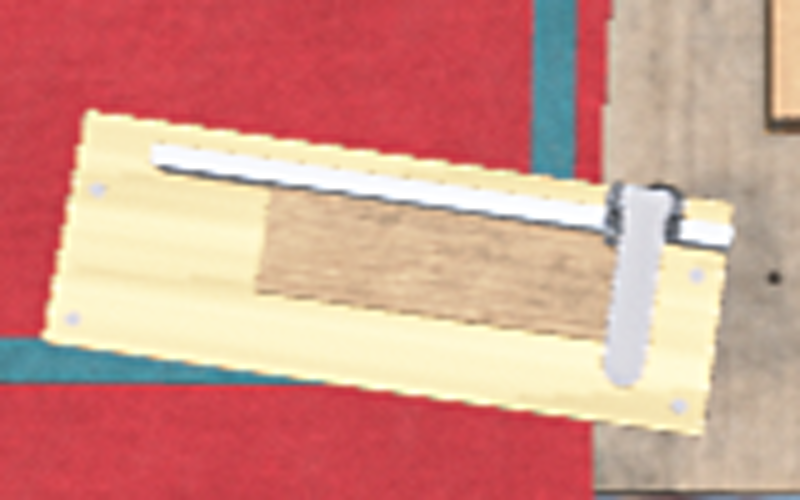

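The board butts on the blade, and its front edge runs from (256,293) to (605,338). The ideal is (254,289) to (605,340), so the trailing end is about 1–2 mm off the bar. I'll nudge it flush.

```bash
python3 -m crank '[{"dx":-0.0156,"dy":-0.0622,"dz":0,"yaw":0},{"dx":-0.0156,"dy":-0.0622,"dz":0,"yaw":0},{"dx":-0.0156,"dy":-0.0622,"dz":0,"yaw":0},{"dx":-0.0156,"dy":-0.0622,"dz":0,"yaw":0},{"dx":-0.0156,"dy":-0.0622,"dz":0,"yaw":0},{"dx":-0.0156,"dy":-0.0622,"dz":0,"yaw":0},{"dx":0,"dy":0,"dz":-0.06,"yaw":0},{"dx":0,"dy":0,"dz":-0.06,"yaw":0},{"dx":0,"dy":0,"dz":-0.024,"yaw":0},{"dx":0,"dy":0,"dz":0,"yaw":0}]'
```

```text
time_s: 25.05
ee_pos: [476.6, 145.3, 41.8]
ee_rot: [-179.9, -0.2, 172.1]
force: [0.4, -0.0, 0.2]
gripper_width: 0.8
gripper_force: 0.0
```

```bash
python3 -m crank '[{"dx":0.005,"dy":-0.0007,"dz":0,"yaw":0},{"dx":0.005,"dy":-0.0007,"dz":0,"yaw":0},{"dx":0.005,"dy":-0.0007,"dz":0,"yaw":0},{"dx":0.0025,"dy":-0.0003,"dz":0,"yaw":0}]'; python3 -c "
from h import *
s=telemetry.state();print(F(s['ee_pos']))"
```

```text
time_s: 25.55
ee_pos: [492.6, 144.9, 43.3]
ee_rot: [180.0, 0.1, 172.2]
force: [0.2, 0.1, 1.4]
gripper_width: 1.0
gripper_force: 0.0
[-44.05900197  36.30939945  26.26651926]
```

```bash
python3 -m crank '[{"dx":0.00125,"dy":-0.00017,"dz":0,"yaw":0},{"dx":0.00125,"dy":-0.00017,"dz":0,"yaw":0},{"dx":0.00125,"dy":-0.00017,"dz":0,"yaw":0}]'
```

```text
time_s: 25.92
ee_pos: [495.0, 144.5, 42.8]
ee_rot: [180.0, -0.0, 172.2]
force: [0.0, 0.9, 0.3]
gripper_width: 0.2
gripper_force: 0.0
```

```bash
python3 -m crank '[{"dx":0.00125,"dy":-0.00017,"dz":0,"yaw":0},{"dx":0.0006,"dy":-0.0001,"dz":0,"yaw":0},{"dx":0,"dy":0,"dz":0,"yaw":0}]'; python3 -c "
from h import *
s=telemetry.state();print(F(s['ee_pos']))"
```

```text
time_s: 26.3
ee_pos: [496.1, 144.3, 42.7]
ee_rot: [-180.0, -0.1, 172.2]
force: [-0.5, 0.2, 1.3]
gripper_width: 0.8
gripper_force: 0.8
[-40.5698588   36.13956631  25.74830237]
```

```bash
python3 -m crank '[{"dx":0.0006,"dy":-0.0001,"dz":0,"yaw":0},{"dx":0.0006,"dy":-0.0001,"dz":0,"yaw":0},{"dx":0,"dy":0,"dz":0,"yaw":0}]'
```

```text
time_s: 26.68
ee_pos: [496.2, 144.2, 42.7]
ee_rot: [-180.0, -0.2, 172.2]
force: [-4.7, 2.8, 3.7]
gripper_width: 0.6
gripper_force: 2.6
```

```bash
python3 -m crank '[{"dx":0.0006,"dy":-0.0001,"dz":0,"yaw":0},{"dx":0.0006,"dy":-0.0001,"dz":0,"yaw":0},{"dx":0,"dy":0,"dz":0,"yaw":0}]'
```

```text
time_s: 27.05
ee_pos: [496.2, 144.1, 42.7]
ee_rot: [-180.0, -0.3, 172.2]
force: [-6.8, 3.4, 4.0]
gripper_width: 0.4
gripper_force: 3.7
```

Flush against the bar. I'll back off, move clear and check.

```bash
python3 -m crank '[{"dx":-0.003,"dy":0.0004,"dz":0,"yaw":0},{"dx":-0.012,"dy":0.0015,"dz":0,"yaw":0},{"dx":-0.02,"dy":0.003,"dz":0,"yaw":0},{"dx":0,"dy":0,"dz":0.06,"yaw":0},{"dx":0,"dy":0.03,"dz":0.06,"yaw":0},{"dx":0,"dy":0.07,"dz":0,"yaw":0},{"dx":0,"dy":0.07,"dz":0,"yaw":0},{"dx":0,"dy":0.07,"dz":0,"yaw":0},{"dx":0,"dy":0.07,"dz":0,"yaw":0},{"dx":0,"dy":0,"dz":0,"yaw":0}]'; python3 - <<'E'
from h import *
a=save('top','t7.png')[200:270,225:345][:,:,::-1]
cv2.imwrite('pics/t7c.png',cv2.resize(a,None,fx=6.5,fy=6.5,interpolation=cv2.INTER_CUBIC))
for p in [(35,94,28),(-25,94,28),(-25,-110,28),(-52,-120,70)]:print(p,((proj('top',W(*p))+.4-[225,200])*6.5).round(1))
E
```

```text
time_s: 28.3
ee_pos: [469.4, 399.2, 138.3]
ee_rot: [179.9, 0.0, 172.4]
force: [-1.2, -1.4, 0.1]
gripper_width: 0.5
gripper_force: 0.0
(35, 94, 28) [159.5 175.8]
(-25, 94, 28) [135.8 310.9]
(-25, -110, 28) [598.1 378.1]
(-52, -120, 70) [613.2 438.6]
```

View pics/t7c.png

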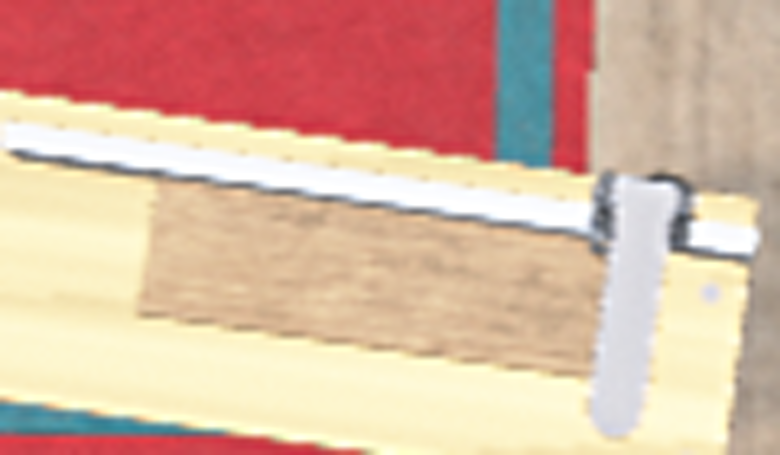

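The board's front edge, (140,314) to (590,376), has slope 0.138 and the bar 0.139, so they are parallel. The board is still against the blade, the stop is home and the robot is clear, so I'm handing in.

```bash
python3 -c "
from workcell import ticket
print(ticket.job_done())"
```

```text
the job is handed in; nothing more can be done
None
```

I handed the job in at about 28 s: the stop is over and pressed home with about 17 N, the board is flush along the fence and was pressed against the blade with about 17 N, and the hand is clear; no verdict was returned.

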